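# Take the long seat post out of the half-opening drawer

### The arm

A 6-joint arm with a two-finger parallel gripper is mounted at the origin on the work surface. World frame = base frame: x ahead of the robot, y to its left, z up, the work surface at z = 0. Lengths are in m, angles in rad, forces in N, time in s.
With the tool pointing down it reaches from about 0.35 to 0.775 m from the base axis. Payload 7.3 kg.
Tool frame: the origin (TCP) lies at the very end of the fingers, on their centre line; the grasp point (between the pads) lies robot.grasp_offset behind it (robot.grasp_offset is the distance from the TCP to the grasp point, in m); y points along the fingers, x is the direction in which the jaws open and shut, and the axes are right-handed (so a half turn about y gives the same grasp; the last joint's range is limited). The gripper opens to 92 mm and grips with 3 to 60 N. Pads are 19 mm wide; open, the fingers measure 130 mm over their backs; the gripper's body (75 mm by 190 mm) begins 47 mm behind the grasp point.
Start: joints at [-1.374, 0.342, 1.524, -0, 1.275, -0.146], TCP at [0.176, -0.494, 0.227] pointing down, gripper open.
Joint ranges: [-2.53, 2.53], [-0.77, 2.02], [0.04, 2.7], [-1, 4.14], [0.28, 2.66], [-3.11, 3.11]. Speed limits (rad/s): [2.57, 2.57, 3.14, 3.14, 3.14, 3.14].

### API

Orientations are given as a rotation vector (axis times angle).
In Python, from plant import robot, cams gives the robot as it stands. The module is installed in compiled form; this text tells all that it offers.
- The arm moves only by the tool send_rows, never from a script. Its argument "increments" is a list of rows, each a list of 2 entries, a list of its own where there are three numbers: the shift along the tool's x, y, z as a fraction of full scale, then the turn about the tool's y as a fraction of full scale. In form: [[[tx, ty, tz], twist], ...]. A call has 1 to 20 rows; each row shifts and turns the commanded pose from where the row before left it, along the tool's axes as they then stand; what a row does not reach is not made up. Full scale, the value 1, is 0.06 m for a shift and 5 degrees for a turn. A row lasts 1/8 s, in which the tool goes at most 62.5 mm and 10.7 degrees, less where a joint would pass 70% of its speed; a pose out of reach is approached as far as the arm can. A call with a number of a shift or a turn outside -1 to 1 is refused whole. A call with a gripper value outside its range is refused whole. "hand" is the opening, from 0 (shut) to 1 (fully open), set as the call begins (left out, the last holds). The fingers move at their own pace and stop on an object; "newtons" is the grip in N (left out, the last holds). Time passes only in rows, so rows that do not move let the fingers close. It gives the time, the measured TCP pose, the force and the opening at its end, in the units of the state.
- robot.observe(): the state, without advancing time (a new reading comes with each control period).
- cams.camera(name): name is "scene" or "top"; returns a dict with "img" (384x512x3 uint8, red, green, blue), "fovy" (degrees; the focal length in pixels is half the picture's height over the tangent of half this angle, whatever the lens; pixels are square), "cx", "cy" (the principal point, pixels), "k1" (the pictures are not rectified: a ray, as slopes to the right and down, at radius r is drawn at 1 + k1 r^2 times it, then the intrinsics apply), "pose" (4x4, takes a point from camera to world coordinates). Camera axes: x right, y down, z forward; pixel columns grow to the right and rows downward; lengths in m; the calibration is good to about 2 mm. A picture is of the moment at which its call begins. There is no depth.
- robot.hand_in(): hands the job in, once; it reports no verdict.
The state is a dict: "time_s": time; "joints": joint angles; "dq": joint speeds; "effort": joint torques, N m; "eef_pos": TCP position; "tcp_rot": TCP orientation; "ft_force": force on the tool from outside, world axes, zero at the start; "torque": the same for the moment, N m; "finger_gap": finger opening in m.
Only numpy, scipy, OpenCV 4.12 (cv2) and the standard library are available. Lean on these libraries where they do the work, as an engineer would, in place of code of your own. Each camera call takes 0.05 s, during which the arm holds its last target.

### The job

The top drawer of the grey drawer unit stands a little open: pull it out to its stop. It comes only about half-way, so the long seat post in it still reaches back under the unit: take that post, tilt it head end up over the drawer front and draw it out slantwise through the gap. Finish holding it still in the gripper, about level and a good hand's breadth above the height of the unit's top, touching nothing else; leave the top drawer open with the short post in it, the bottom drawer shut, and everything else where it is.

Things in the scene. Friction and masses are not known exactly. Their poses are not given: they have to be found in the camera images.
- cabinet: Grey sheet-steel unit of two drawers, fixed on the bench, 300 wide, 340 deep, 184 high (a 6 mm lip along the rear edge rises to 204). Origin: at bench height under the middle of its front face; x points from the front into the unit (drawers come out along -x, towards the robot), y across, z up. The upper edge of the drawer opening is its 8 mm top sheet, underside 176 above the bench, right at the front face (x = 0).
- top_drawer (a joint): Top drawer's travel in m: 0 shut, 0.160 at its stop. Starts 30 to 55 mm open, stays where it is left, needs about 3 N to slide (more if fast). Front panel 10 thick, 290 wide, its top edge 164 above the bench. Fully out, 160 mm of its inside lies open between front panel and the unit's face.
- top_drawer_handle (a point): Middle of the top drawer's bar handle: a round steel bar 10 mm thick and 120 long, along the unit's y, 146 mm above the bench, its axis 40 mm in front of the front panel (free behind it). It moves with the drawer.
- drawer_front (a point): Point on the top drawer's floor (104 above the bench) at the middle of the front panel's inner face; moves with the drawer, axes as the unit's. Walls and a lengthwise middle divider, 4 thick, rise 46 above the floor, leaving two lanes 129 wide and 300 long inside, centre lines 66 to either side (y).
- bottom_drawer (a joint): Bottom drawer's travel in m, 0 shut; it has a handle like the top one's, 88 mm lower. Stays shut.
- long_post_mid (a point): Middle of the long aluminium seat post to take out: round tube 27 thick, 250 long overall, lying along the drawer in either lane, clamp head towards the robot. Point half-way along, on the axis; x from head to tail, z up as it lies. 0.17 to 0.34 kg, balances about 29 mm from here towards the head. With the drawer out, its last 90 to 130 mm are still under the unit.
- long_post_head (a point): Outer end of the long post's clamp head, on the axis (125 mm from the middle, same axes). The head is 27 long, 42 wide across the drawer and 27 high; behind it is plain tube.
- short_post_mid (a point): Middle of the cut-down short seat post, same head and tube but 130 mm long, lying in the other lane, wholly in the open when the drawer is out. Stays in its lane.
- collar: Small dark seat clamp collar lying on the bench in front of the robot, 38 across, 14 high. Bystander.
- hub: Wheel hub lying on the bench at the left, 130 long, flanges 56 across. Bystander.
- pedal: Black pedal lying on the bench, 95 x 80 x 22. Bystander.
- spanner: Spanner lying on the bench, 190 long. Bystander.
- oil_bottle: Small bottle standing on the bench at the right, 48 across, 130 high. Bystander.
- sprocket: Sprocket cluster lying on the bench at the left rear, 134 across, 15 high. Bystander.
Not all that is in view belongs to the job. What is shaped like the part that bears short_post_mid but blue, orange or purple is not meant.

How it is judged:
On the way, in this order (a step that is already met when the one before it is completed fails the run):
1. the top drawer is out to its stop (value of joint top_drawer above 0.15 m), for 0.2 s.
2. the long post is tilted: its head end is above the drawer front's top edge while its tail is still inside the unit (z of long_post_head in the frame of cabinet above 0.164 m and x of long_post_mid in the frame of cabinet above -0.06 m), for 0.05 s.
At the end, for the whole second after the job is handed in: The gripper holds the long post still (under 30 mm/s), level within 20 degrees, its middle over 250 mm above the bench (66 mm above the unit's top), clear of unit and drawers; top drawer at least 120 mm out, short post lying in it; bottom drawer shut within 10 mm (z of long_post_mid in the frame of cabinet above 0.25 m and angle between long_post_mid's own x axis and vertical between 1.2 and 1.94 rad and contact force between long_post and the fingers above 1 N and contact force between long_post and cabinet below 0.1 N and linear speed of long_post below 0.03 m/s and angular speed of long_post below 0.2 rad/s and value of joint top_drawer above 0.12 m and value of joint bottom_drawer below 0.01 m and z of short_post_mid in the frame of drawer_front between 0.005 and 0.03 m and horizontal distance between short_post_mid and drawer_front below 0.2 m); the arm keeps its last pose, push and grip.
It fails at once if the bottom drawer is pulled out (value of joint bottom_drawer above 0.02 m).
It fails at once if the short post is lifted out of the drawer (z of short_post_mid in the frame of drawer_front above 0.06 m).
It fails at once if a bystander is pushed more than 30 mm from its place (distance of any of collar, hub, pedal, spanner, oil_bottle, sprocket from where it was at the start of the episode above 0.03 m).
It also fails if it takes over 54 s, if anything falls off the work surface, if the arm or the gripper's body presses on something with over 40 N, if the wrist force passes 120 N, or if a joint passes its speed limit or range.

## Working session

There is one attempt and no reset: what is moved stays moved. The work goes in short steps, Python scripts to look and compute and a tool call to move; the robot and the scene stay as the last step left them, time stands still between calls to the robot, and variables do not carry over. Pictures are saved under pics/ and viewed, and the job is handed in when it is done.

Besides the shell and the picture viewer there is one more tool, called after "Call:" as name([rows], argument=value, ...), one row to a line, values as JSON. send_rows: Moves the arm, as the interface text tells. Its arguments: {"type":"object","properties":{"increments":{"type":"array","items":{"type":"array"}},"hand":{"type":"number"},"newtons":{"type":"number"}},"required":["increments"]}

```bash
mkdir -p pics; ls; python3 - <<'E'
from plant import robot,cams
import cv2,numpy as np
s=robot.observe();print(s);print(robot.grasp_offset)
for n in("scene","top"):
    c=cams.camera(n);print(n,c["fovy"],c["cx"],c["cy"],c["k1"],np.round(c["pose"],4).tolist())
    cv2.imwrite(f"pics/{n}0.png",cv2.resize(c["img"][:,:,::-1],(800,600),interpolation=cv2.INTER_CUBIC))
    np.savez(f"{n}0.npz",**c)
E
```

```text
pics
{'time_s': 0.0, 'joints': array([-1.37401501e+00,  3.42729475e-01,  1.52506020e+00, -2.28928837e-05,
        1.27538776e+00, -1.45993297e-01]), 'dq': array([ 0.00012069, -0.0015459 ,  0.00093135,  0.00138263, -0.00021728,
       -0.00013198]), 'effort': array([-4.74817516e-04, -4.31244600e+01, -2.44220763e+01,  7.14959647e-02,
        5.58614067e-02, -1.14956806e-04]), 'eef_pos': array([ 0.17638692, -0.49403057,  0.22602639]), 'tcp_rot': array([-1.35098503,  0.95390005, -0.95197517]), 'ft_force': array([-0.86934175,  0.08746007,  0.20860635]), 'torque': array([-0.02869364, -0.03617771,  0.01719425]), 'finger_gap': 0.09207147302227126}
0.0188
scene 43.24693854356527 253.13384612372028 186.03044983949889 0.055228896392371135 [[-0.7602, 0.5656, -0.3197, 1.0742], [0.6497, 0.6556, -0.3848, 0.5671], [-0.0081, -0.5002, -0.8659, 1.3707], [0.0, 0.0, 0.0, 1.0]]
top 53.486428728736605 254.06710144183046 199.4453134015895 -0.02037516205019733 [[0.0199, -0.9989, 0.043, 0.5329], [-0.9998, -0.0199, 0.0013, 0.0068], [-0.0004, -0.043, -0.9991, 1.1921], [0.0, 0.0, 0.0, 1.0]]
```

View pics/scene0.png

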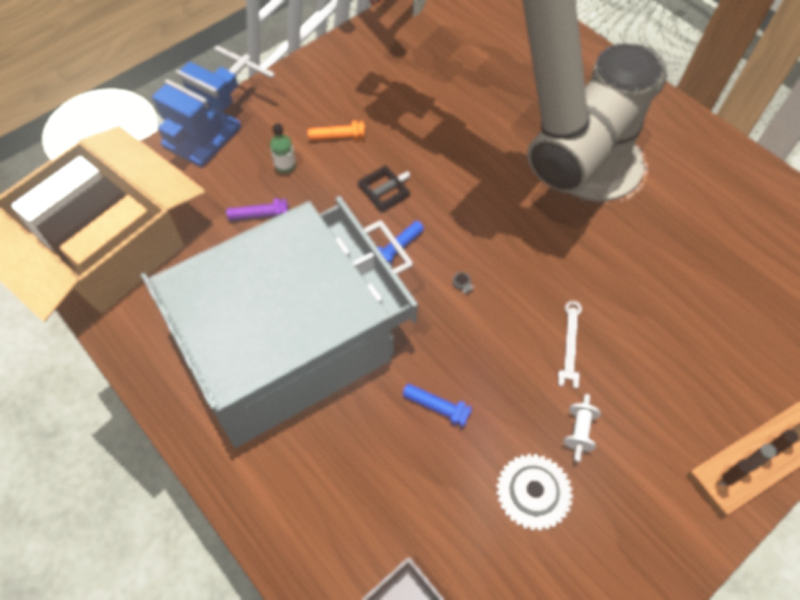

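View pics/top0.png

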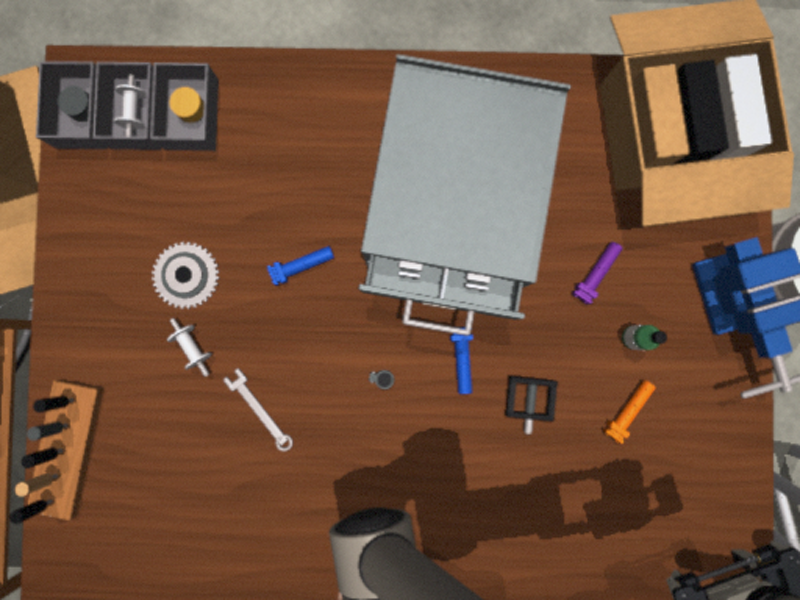

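The top view (800x600) shows the unit, slightly rotated, with its front face around (362,250)–(533,280). The handle bar runs (405,322)–(470,332). Two light clamp heads lie in the open part of the drawer, at (410,268) and (478,281). The blue, orange and purple posts on the bench are decoys. I'll take enlarged crops to find the unit's pose.

```bash
cat > h.py <<'E'
import numpy as np,cv2
def K(c):
    f=c["img"].shape[0]/2/np.tan(np.radians(float(c["fovy"]))/2)
    return f
def ray(c,u,v):
    f=K(c);d=np.array([(u-c["cx"])/f,(v-c["cy"])/f]);s=d.copy()
    for _ in range(30): s=d/(1+c["k1"]*(s@s))
    P=c["pose"];return P[:3,3],P[:3,:3]@np.array([s[0],s[1],1])
def onz(c,u,v,z):
    o,d=ray(c,u,v);return o+d*(z-o[2])/d[2]
def proj(c,p):
    P=c["pose"];q=P[:3,:3].T@(np.asarray(p)-P[:3,3]);s=q[:2]/q[2];s=s*(1+c["k1"]*(s@s))
    return s*K(c)+[c["cx"],c["cy"]]
def crop(c,x0,y0,x1,y1,name):
    im=c["img"][y0:y1,x0:x1,::-1];k=min(800/(x1-x0),600/(y1-y0))
    cv2.imwrite("pics/"+name,cv2.resize(im,None,fx=k,fy=k,interpolation=cv2.INTER_CUBIC));print(name,"scale",k)
E
python3 - <<'E'
from h import *
c=dict(np.load("top0.npz"));crop(c,220,25,380,145,"t_a.png");crop(c,220,135,380,255,"t_b.png")
from scipy.spatial.transform import Rotation as R
print(R.from_rotvec([-1.35098503,  0.95390005, -0.95197517]).as_matrix().round(3))
E
```

```text
t_a.png scale 5.0
t_b.png scale 5.0
[[ 0.336 -0.     0.942]
 [-0.942  0.002  0.336]
 [-0.002 -1.     0.   ]]
```

View pics/t_a.png

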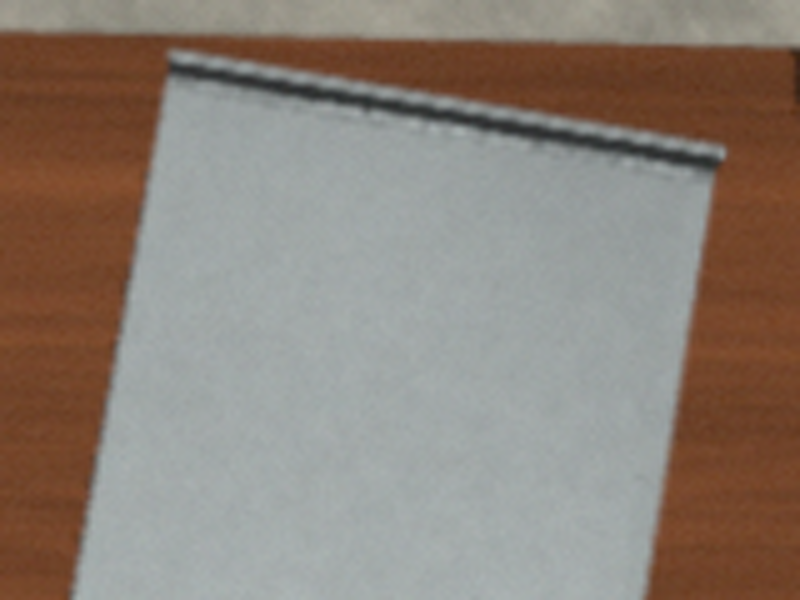

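View pics/t_b.png

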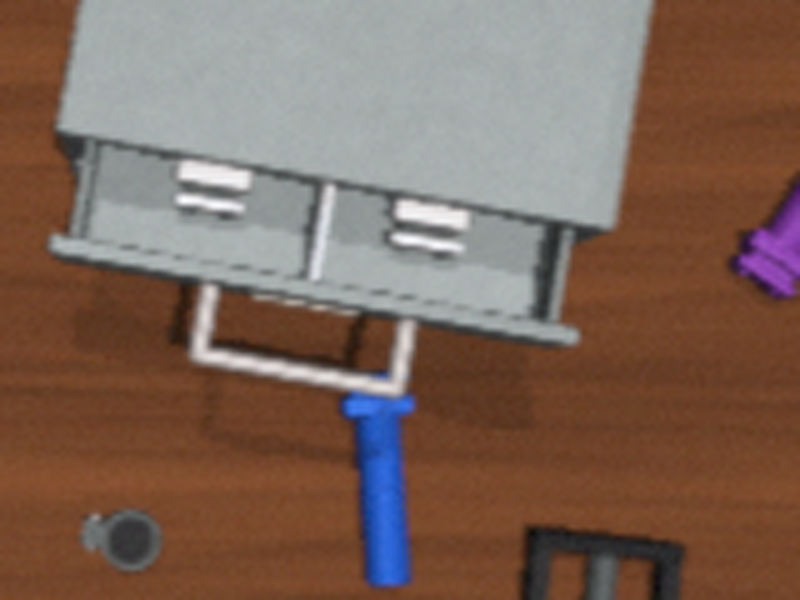

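```bash
cat > unit.py <<'E'
from h import *
from scipy.optimize import least_squares
c=dict(np.load("top0.npz"))
obs=[((0,.15,.184),(231.6,161)),((0,-.15,.184),(342.6,181)),((.34,.15,.204),(254,35.4)),((.34,-.15,.204),(364.8,55))]
def W(p,q): return np.array([p[0]+np.cos(p[2])*q[0]-np.sin(p[2])*q[1],p[1]+np.sin(p[2])*q[0]+np.cos(p[2])*q[1],q[2]])
r=least_squares(lambda p:np.concatenate([proj(c,W(p,q))-uv for q,uv in obs]),[.6,0,0]);U=r.x
def inv(q): 
    d=np.array(q[:2])-U[:2];return np.array([np.cos(U[2])*d[0]+np.sin(U[2])*d[1],-np.sin(U[2])*d[0]+np.cos(U[2])*d[1],q[2]])
E
python3 - <<'E'
from unit import *
print(U,r.fun)
for uv,z in [((260,206),.146),((299.6,212.6),.146)]: w=onz(c,*uv,z);print(w,inv(w))
E
```

```text
[ 0.65290597 -0.07776986 -0.156623  ] [-0.20433076  0.42665154 -0.06227122  0.18304727 -0.16348228 -0.31911968
  0.43166176 -0.3093503 ]
[ 0.56023138 -0.00852513  0.146     ] [-0.10234125  0.05394145  0.146     ]
[ 0.54427454 -0.11754596  0.146     ] [-0.10109732 -0.05623393  0.146     ]
```

```bash
cat > go.py <<'E'
from unit import *
from plant import robot
from scipy.spatial.transform import Rotation as R
import sys
s=robot.observe();M=R.from_rotvec(s["tcp_rot"]).as_matrix()
print("t",round(s["time_s"],2),"tcp unit",inv(s["eef_pos"]).round(4),"F",s["ft_force"].round(1),"gap",round(s["finger_gap"],4),"q",s["joints"].round(2))
a=np.degrees(np.arctan2(M[1,0],M[0,0]));b=np.degrees(U[2])-90
print("twist left deg",(a-b),"tooly",M[:,1].round(3))
if len(sys.argv)>3:
    t=W(U,[float(v) for v in sys.argv[1:4]]);print("tool shift /0.06:",(M.T@(t-s["eef_pos"])/.06).round(2))
E
python3 go.py -.0827 -.001 .226
```

```text
t 0.1 tcp unit [-0.4057 -0.4856  0.2261] F [-0.5 -0.5 -0.3] gap 0.0918 q [-1.37  0.34  1.52  0.    1.28 -0.15]
twist left deg 28.615284347139408 tooly [-0.     0.001 -1.   ]
tool shift /0.06: [-4.51  0.01  8.59]
```

Call:
send_rows([
  [[0, 0, 0], 0.95],
  [[0, 0, 0], 0.95],
  [[0, 0, 0], 0.95],
  [[0, 0, 0], 0.95],
  [[0, 0, 0], 0.95],
  [[0, 0, 0], 0.95],
  [[0, 0, 0], 0],
], hand=0, newtons=20)

```text
time_s: 0.98
eef_pos: [0.1765, -0.4943, 0.2264]
tcp_rot: [-1.132, 1.322, -1.321]
ft_force: [0.5, -0.4, 0.0]
finger_gap: 0.0262
```

```bash
python3 go.py -.0827 -.001 .226
```

```text
t 0.97 tcp unit [-0.4056 -0.4857  0.2264] F [ 0.5 -0.4  0. ] gap 0.0262 q [-1.37  0.34  1.52 -0.    1.28  0.35]
twist left deg 0.15875338452187293 tooly [-0.     0.001 -1.   ]
tool shift /0.06: [-8.06  0.01  5.4 ]
```

Call:
send_rows([
  [[-0.576, 0, 0.386], 0],
  [[-0.576, 0, 0.386], 0],
  [[-0.576, 0, 0.386], 0],
  [[-0.576, 0, 0.386], 0],
  [[-0.576, 0, 0.386], 0],
  [[-0.576, 0, 0.386], 0],
  [[-0.576, 0, 0.386], 0],
  [[-0.576, 0, 0.386], 0],
  [[-0.576, 0, 0.386], 0],
  [[-0.576, 0, 0.386], 0],
  [[-0.576, 0, 0.386], 0],
  [[-0.576, 0, 0.386], 0],
  [[-0.576, 0, 0.386], 0],
  [[-0.576, 0, 0.386], 0],
  [[0, 0, 0], 0],
  [[0, 0, 0], 0],
])

```text
time_s: 2.98
eef_pos: [0.5709, -0.0665, 0.2263]
tcp_rot: [-1.134, 1.322, -1.321]
ft_force: [0.3, 0.3, 0.1]
finger_gap: 0.0007
```

```bash
python3 go.py -.0827 -.001 .126; python3 - <<'E'
from h import *
from plant import cams
c=cams.camera("scene");crop(c,180,90,340,210,"s1.png")
c=cams.camera("top");crop(c,220,115,380,235,"t1.png")
E
```

```text
t 2.98 tcp unit [-0.0828 -0.0017  0.2263] F [0.3 0.3 0.1] gap 0.0007 q [-0.25  0.43  1.38 -0.    1.33  1.48]
twist left deg 0.19268195660819742 tooly [-0.001 -0.    -1.   ]
tool shift /0.06: [-0.01  1.67  0.  ]
s1.png scale 5.0
t1.png scale 5.0
```

View pics/s1.png

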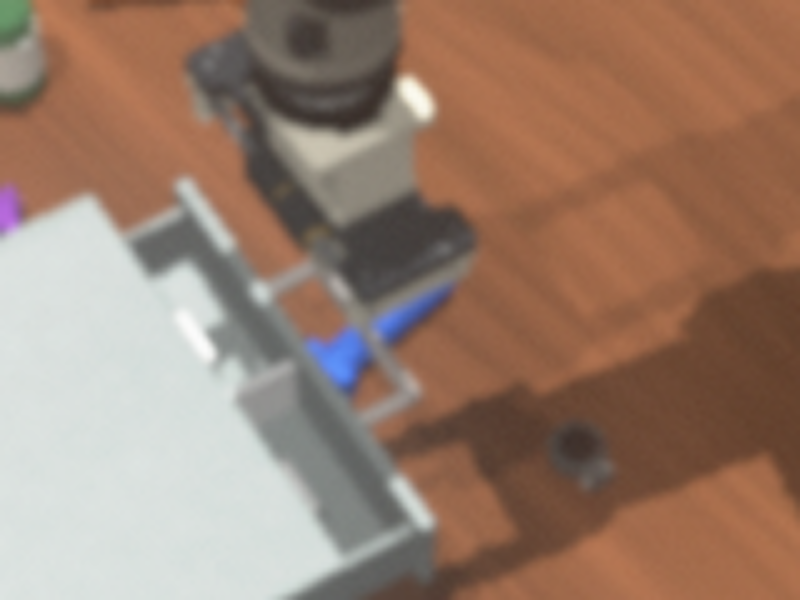

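The closed gripper stands above the handle (bar at about (265,290)–(410,390) in the crop). I'll lower the fingers behind the bar.

Call:
send_rows([
  [[0, 0.3, 0], 0],
  [[0, 0.3, 0], 0],
  [[0, 0.3, 0], 0],
  [[0, 0.3, 0], 0],
  [[0, 0.3, 0], 0],
  [[0, 0.17, 0], 0],
  [[0, 0, 0], 0],
])

```text
time_s: 3.95
eef_pos: [0.5709, -0.0668, 0.1262]
tcp_rot: [-1.132, 1.324, -1.322]
ft_force: [0.3, 1.8, -0.2]
finger_gap: 0.0002
```

```bash
python3 go.py -.195 -.001 .126
```

```text
t 3.95 tcp unit [-0.0828 -0.002   0.1262] F [ 0.3  1.8 -0.2] gap 0.0002 q [-0.25  0.53  1.52 -0.    1.09  1.48]
twist left deg 0.0755377257342218 tooly [-0.001  0.    -1.   ]
tool shift /0.06: [-0.02  0.   -1.87]
```

Call:
send_rows([
  [[0, 0, -0.1], 0],
  [[0, 0, -0.2], 0],
  [[0, 0, -0.2], 0],
  [[0, 0, -0.2], 0],
  [[0, 0, -0.2], 0],
  [[0, 0, -0.2], 0],
  [[0, 0, -0.2], 0],
  [[0, 0, -0.2], 0],
  [[0, 0, -0.15], 0],
  [[0, 0, -0.1], 0],
  [[0, 0, 0], 0],
])

```text
time_s: 5.32
eef_pos: [0.4662, -0.0497, 0.126]
tcp_rot: [-1.134, 1.325, -1.32]
ft_force: [-0.3, 0.1, -0.2]
finger_gap: 0.0002
```

```bash
python3 go.py -.195 -.001 .126
```

```text
t 5.33 tcp unit [-0.1888 -0.0014  0.126 ] F [-0.3  0.1 -0.2] gap 0.0002 q [-0.27  0.36  1.82 -0.    0.97  1.46]
twist left deg 0.1234956733377004 tooly [-0.003  0.001 -1.   ]
tool shift /0.06: [-0.01 -0.   -0.1 ]
```

Call:
send_rows([
  [[0, 0, -0.05], 0],
  [[0, 0, -0.05], 0],
  [[0, 0, -0.05], 0],
  [[0, 0, 0], 0],
])

```text
time_s: 5.82
eef_pos: [0.4624, -0.0493, 0.1266]
tcp_rot: [-1.126, 1.316, -1.327]
ft_force: [15.8, 0.7, -12.5]
finger_gap: 0.0005
```

```bash
python3 go.py -.195 -.001 .126; python3 - <<'E'
from h import *
from plant import cams
c=cams.camera("top");crop(c,200,115,380,250,"t2.png")
c=cams.camera("scene");crop(c,180,90,340,210,"s2.png")
E
```

```text
t 5.83 tcp unit [-0.1926 -0.0016  0.1266] F [ 15.8   0.7 -12.5] gap 0.0005 q [-0.27  0.34  1.83  0.    0.96  1.45]
twist left deg 0.07729088392103733 tooly [ 0.008 -0.001 -1.   ]
tool shift /0.06: [-0.01  0.01 -0.04]
t2.png scale 4.444444444444445
s2.png scale 5.0
```

View pics/t2.png

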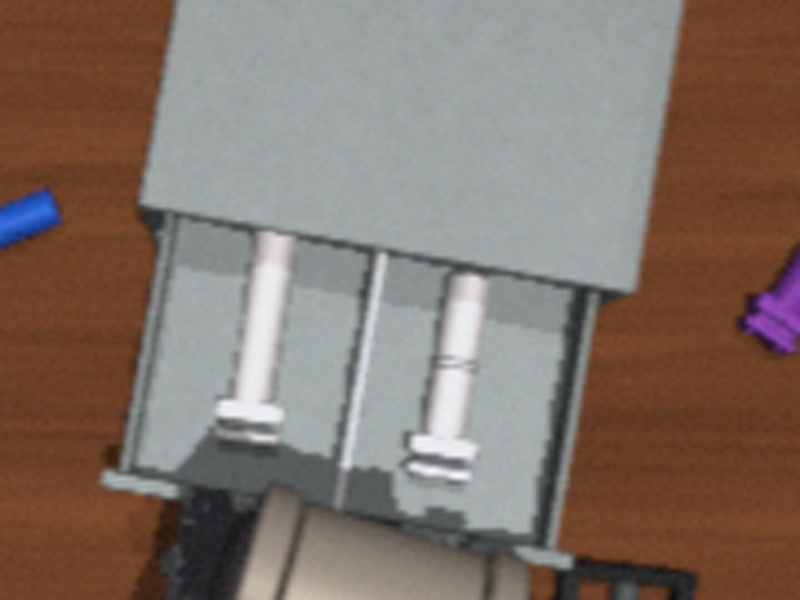

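View pics/s2.png

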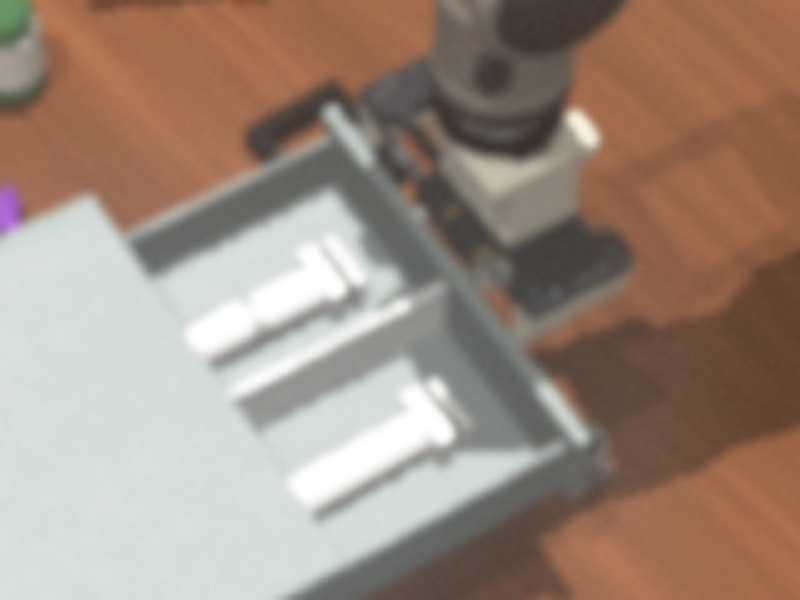

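The drawer is at its stop: the pull met 16 N, and the finger position puts the handle about 0.21 m out. There are two candidates, both in the drawer. The left-lane post has its head at (250,425) in the crop and runs under the sheet edge at (275,232). The right-lane post has its head at (443,460) and a visible end at (465,275), short of the edge. I'll raise the arm and confirm in an enlarged crop.

Call:
send_rows([
  [[0, 0, 0.12], 0],
  [[0, 0, 0.08], 0],
  [[0, -0.3, 0], 0],
  [[0, -0.4, 0], 0],
  [[0, -0.4, 0], 0],
  [[0, -0.4, 0], 0],
  [[0, -0.4, 0], 0],
  [[0, 0, -0.4], 0],
  [[0, 0, -0.4], 0],
  [[0, 0, 0], 0],
])

```text
time_s: 7.18
eef_pos: [0.4218, -0.0429, 0.2406]
tcp_rot: [-1.133, 1.323, -1.322]
ft_force: [0.0, -0.6, -0.4]
finger_gap: 0.0003
```

```bash
python3 go.py ; python3 - <<'E'
from h import *
from plant import cams
c=cams.camera("top");np.savez("top3.npz",**c);crop(c,220,155,332,239,"t3.png")
c=cams.camera("scene");np.savez("scene3.npz",**c);crop(c,200,110,320,200,"s3.png")
E
```

```text
t 7.17 tcp unit [-0.2337 -0.0016  0.2406] F [ 0.  -0.6 -0.4] gap 0.0003 q [-0.28  0.14  1.75 -0.    1.25  1.44]
twist left deg 0.11239050157709585 tooly [-0.001  0.    -1.   ]
t3.png scale 7.142857142857143
s3.png scale 6.666666666666667
```

View pics/t3.png

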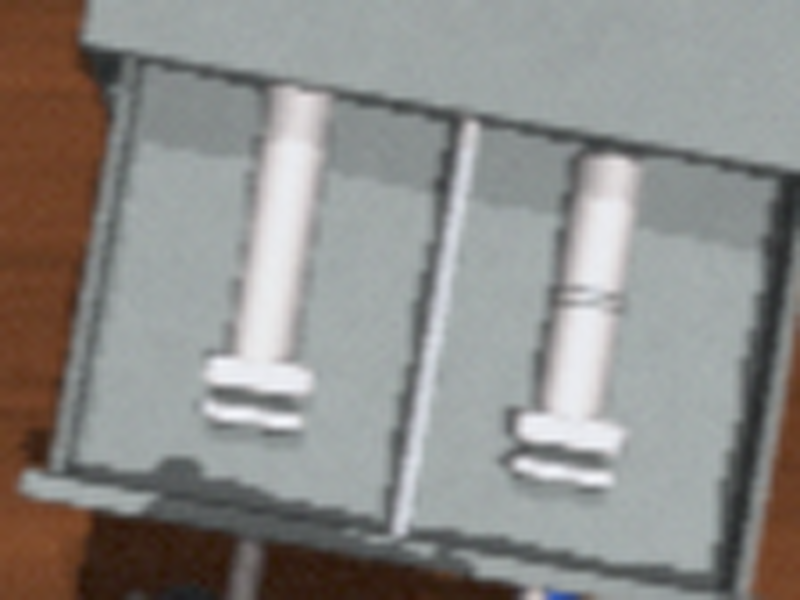

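View pics/s3.png

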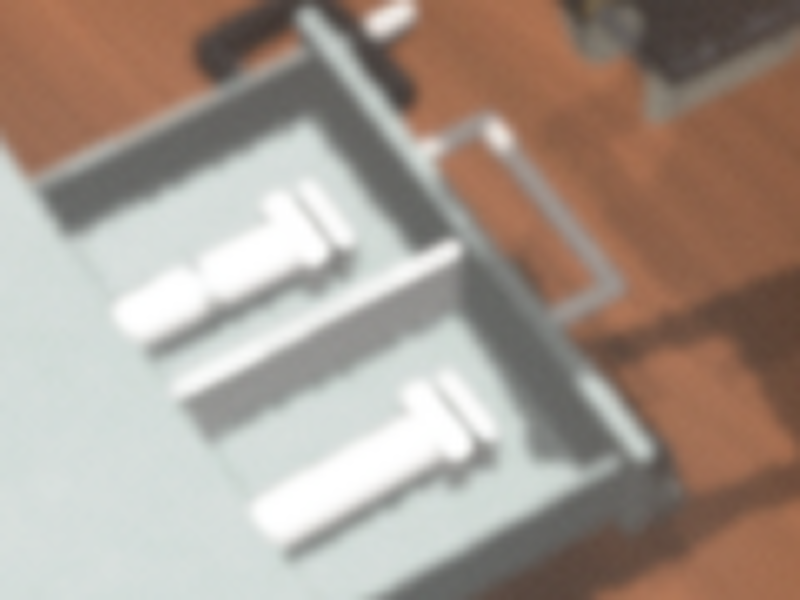

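The crop confirms it. The left post's tube disappears under the sheet edge at (303,90). The right one shows its whole rounded end at (610,155) and a cut mark, so it is the short post. I'll take the left one.

```bash
python3 - <<'E'
from unit import *
c=dict(np.load("top3.npz"))
for n,uv,z in [("headend",(253,428),.128),("headback",(263,360),.128),("tube@edge",(302,92),.12),("tube@mid",(279,230),.12),("shorthead",(563,485),.128),("shorttail",(612,155),.12),("panel inner L",(65,468),.15),("panel top outerL",(22,490),.164)]:
    print(n,inv(onz(c,uv[0]/7.143+220,uv[1]/7.143+155,z)).round(4))
E
python3 go.py -.06 .066 .2
```

```text
headend [-0.1286  0.062   0.128 ]
headback [-0.1017  0.0628  0.128 ]
tube@edge [0.0056 0.0662 0.12  ]
tube@mid [-0.0499  0.0656  0.12  ]
shorthead [-0.1292 -0.0611  0.128 ]
shorttail [ 0.0025 -0.0589  0.12  ]
panel inner L [-0.1563  0.1301  0.15  ]
panel top outerL [-0.167   0.1437  0.164 ]
t 7.28 tcp unit [-0.2319 -0.0018  0.2407] F [ 0.2 -0.2 -0.3] gap 0.0005 q [-0.28  0.15  1.75 -0.    1.25  1.44]
twist left deg 0.1051014045045946 tooly [ 0. -0. -1.]
tool shift /0.06: [-1.12  0.68  2.87]
```

Call:
send_rows([
  [[-0.28, 0, 0.5], -0.1],
  [[-0.28, 0, 0.5], -0.1],
  [[-0.28, 0, 0.5], -0.1],
  [[-0.28, 0, 0.5], 0],
  [[0, 0, 0.5], 0],
  [[0, 0, 0.5], 0],
  [[0, 0, 0], 0],
  [[0, 0, 0], 0],
], hand=0.65)

```text
time_s: 8.28
eef_pos: [0.6107, -0.0012, 0.2398]
tcp_rot: [-1.147, 1.304, -1.302]
ft_force: [-0.2, -0.2, 0.5]
finger_gap: 0.0593
```

```bash
python3 go.py -.052 .0655 .107;  python3 - <<'E'
from h import *
from plant import cams
c=cams.camera("scene");crop(c,180,90,340,210,"s4.png")
E
```

```text
t 8.28 tcp unit [-0.0537  0.069   0.2398] F [-0.2 -0.2  0.5] gap 0.0593 q [-0.13  0.49  1.25 -0.    1.4   1.57]
twist left deg 1.614900518917949 tooly [-0.002  0.    -1.   ]
tool shift /0.06: [0.06 2.21 0.03]
s4.png scale 5.0
```

View pics/s4.png

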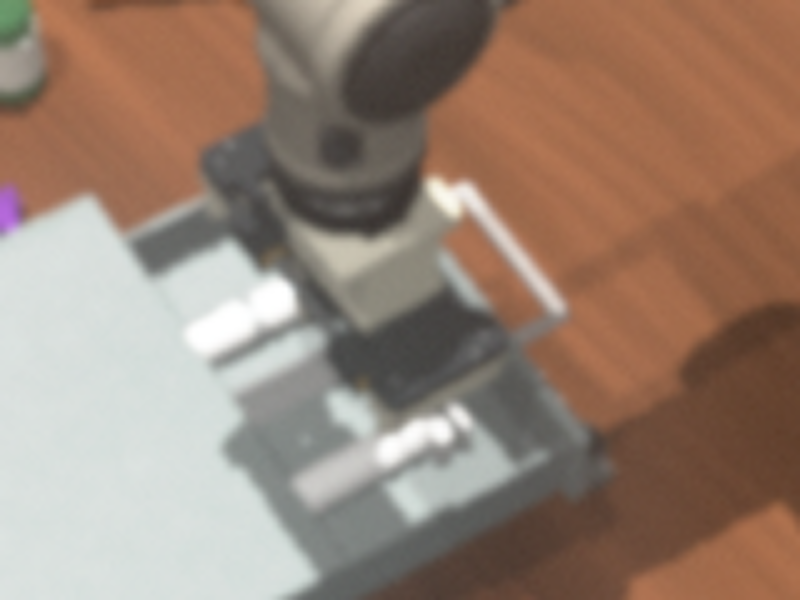

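The gripper is above the long post (tube at (340,480)–(460,420)). I'll descend and grip.

Call:
send_rows([
  [[0.06, 0.35, 0], 0],
  [[0, 0.35, 0], 0],
  [[0, 0.35, 0], 0],
  [[0, 0.35, 0], 0],
  [[0, 0.35, 0], 0],
  [[0, 0.25, 0], 0],
  [[0, 0.2, 0], 0],
  [[0, 0, 0], 0],
])

```text
time_s: 9.32
eef_pos: [0.61, -0.0048, 0.1079]
tcp_rot: [-1.147, 1.304, -1.303]
ft_force: [-0.2, 0.5, -0.7]
finger_gap: 0.0595
```

```bash
python3 go.py -.052 .0655 .107
```

```text
t 9.32 tcp unit [-0.0538  0.0653  0.1079] F [-0.2  0.5 -0.7] gap 0.0595 q [-0.13  0.61  1.43 -0.    1.1   1.57]
twist left deg 1.612965399161709 tooly [-0.001  0.    -1.   ]
tool shift /0.06: [-0.    0.01  0.03]
```

Call:
send_rows([
  [[0, 0, 0], 0],
  [[0, 0, 0], 0],
  [[0, 0, 0], 0],
  [[0, 0, 0], 0],
  [[0, 0, 0], 0],
  [[0, 0, 0], 0],
], hand=0, newtons=12)

```text
time_s: 10.07
eef_pos: [0.6107, -0.0047, 0.1088]
tcp_rot: [-1.145, 1.303, -1.303]
ft_force: [-0.2, 1.7, 3.2]
finger_gap: 0.0268
```

```bash
python3 go.py -.052 .0655 .107
```

```text
t 10.07 tcp unit [-0.0531  0.0655  0.1088] F [-0.2  1.7  3.2] gap 0.0268 q [-0.13  0.6   1.43  0.    1.1   1.57]
twist left deg 1.616483025901374 tooly [ 0.001  0.    -1.   ]
tool shift /0.06: [0.   0.03 0.02]
```

Call:
send_rows([
  [[0, -0.1, 0], 0],
  [[0, -0.1, 0], 0],
  [[0, -0.1, 0], 0],
  [[0, -0.1, 0], 0],
  [[0, -0.1, 0], 0],
  [[0, 0, 0], 0],
])

```text
time_s: 10.82
eef_pos: [0.6108, -0.0049, 0.1392]
tcp_rot: [-1.145, 1.302, -1.304]
ft_force: [0.0, 0.5, -0.9]
finger_gap: 0.0263
```

```bash
python3 go.py;  python3 - <<'E'
from h import *
from plant import cams,robot
print(robot.observe()["torque"])
c=cams.camera("scene");crop(c,200,110,320,200,"s5.png")
c=cams.camera("top");crop(c,220,155,332,239,"t5.png")
E
```

```text
t 10.82 tcp unit [-0.0529  0.0654  0.1392] F [ 0.   0.5 -0.9] gap 0.0263 q [-0.13  0.57  1.4  -0.    1.17  1.57]
twist left deg 1.6149299257242262 tooly [ 0.001 -0.    -1.   ]
[ 0.09659136 -0.00568571 -0.01870924]
s5.png scale 6.666666666666667
t5.png scale 7.142857142857143
```

View pics/s5.png

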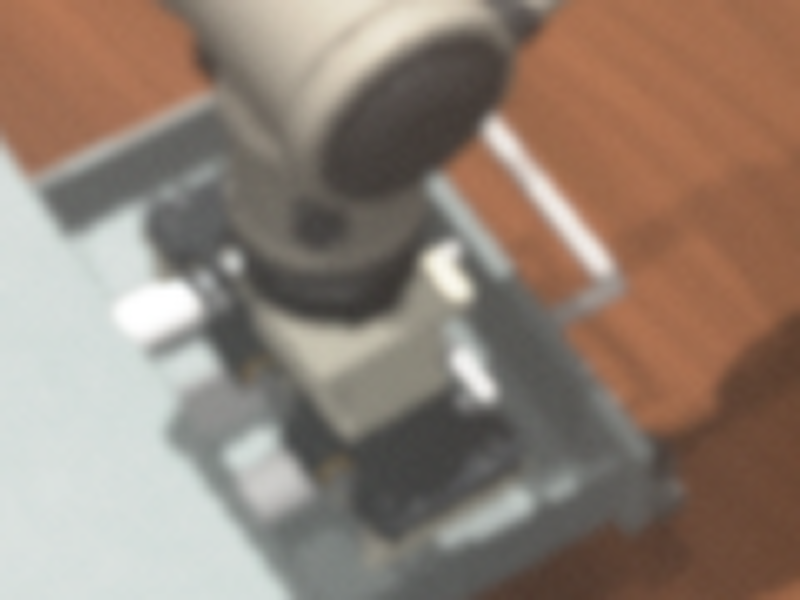

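View pics/t5.png

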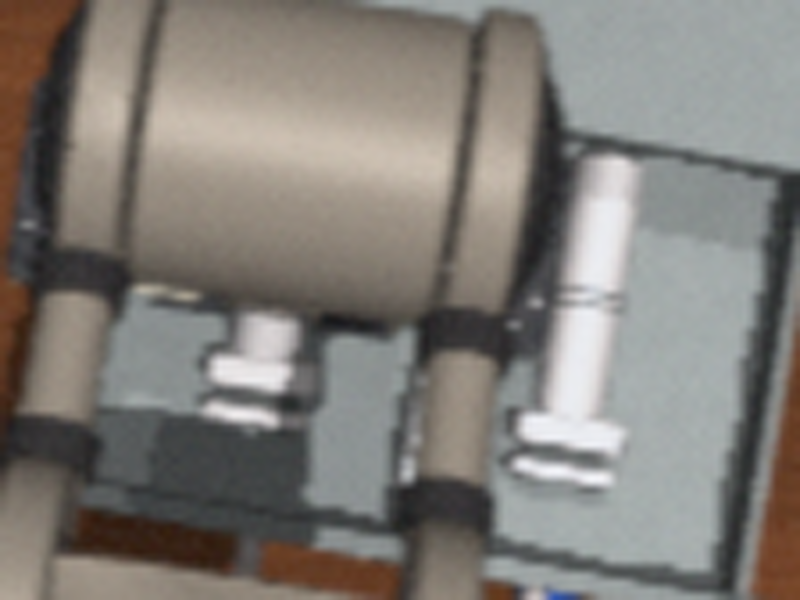

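```bash
cat > tri.py <<'E'
from unit import *
def tri(uvt,uvs):
    A=dict(np.load("top3.npz"));B=dict(np.load("scene3.npz"))
    o1,d1=ray(A,*uvt);o2,d2=ray(B,*uvs);d1/=np.linalg.norm(d1);d2/=np.linalg.norm(d2)
    t=np.linalg.lstsq(np.c_[d1,-d2],o2-o1,rcond=None)[0];p,q=o1+t[0]*d1,o2+t[1]*d2
    return inv((p+q)/2),np.linalg.norm(p-q)
E
python3 - <<'E'
from tri import *
# reference: before lift, ring centre t3 (253,415) ; s3 (467,407)
print(tri((253/7.143+220,413/7.143+155),(467/6.667+200,408/6.667+110)))
print(tri((241/7.143+220,411/7.143+155),(474/6.667+200,374/6.667+110)))
E
```

```text
(array([-0.1237196 ,  0.06368036,  0.11987006]), np.float64(0.002364460332769229))
(array([-0.12387172,  0.06823449,  0.15469842]), np.float64(0.0018890836751262526))
```

Call:
send_rows([
  [[0, -0.1, 0], 0],
  [[0, -0.1, 0], 0],
  [[0, -0.06, 0], 0],
  [[0, -0.06, 0], 0],
  [[0, -0.05, 0], 0],
  [[0, -0.05, 0], 0],
  [[0, -0.05, 0], 0],
  [[0, 0, 0], 0],
])

```text
time_s: 11.92
eef_pos: [0.6106, -0.0049, 0.167]
tcp_rot: [-1.145, 1.303, -1.303]
ft_force: [0.0, -0.3, -2.3]
finger_gap: 0.0266
```

```bash
python3 go.py;  python3 - <<'E'
from h import *
from plant import cams,robot
print(robot.observe()["torque"])
c=cams.camera("scene");crop(c,200,110,320,200,"s6.png")
c=cams.camera("top");crop(c,220,155,332,239,"t6.png")
E
```

```text
t 11.93 tcp unit [-0.0531  0.0654  0.167 ] F [ 0.  -0.3 -2.3] gap 0.0266 q [-0.13  0.55  1.36 -0.    1.23  1.57]
twist left deg 1.617198143873594 tooly [ 0.001 -0.    -1.   ]
[ 0.03826291  0.18839914 -0.03821318]
s6.png scale 6.666666666666667
t6.png scale 7.142857142857143
```

View pics/s6.png

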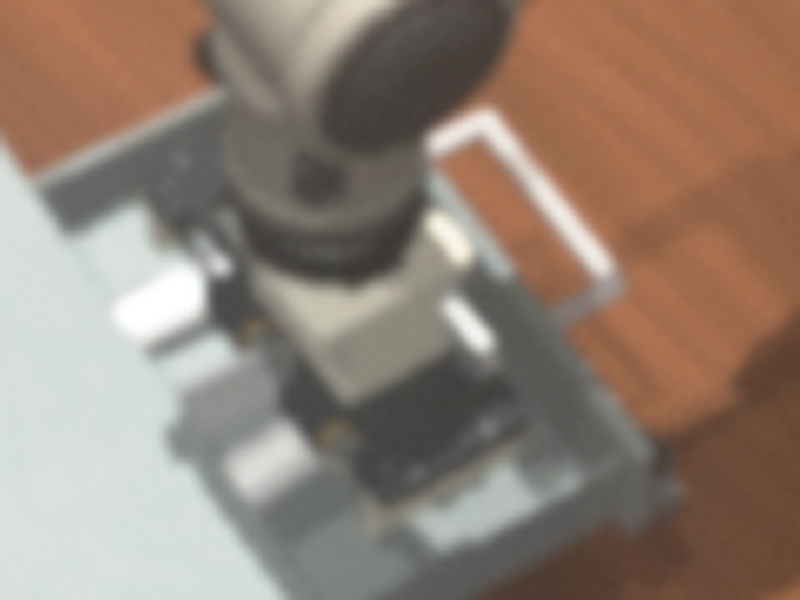

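View pics/t6.png

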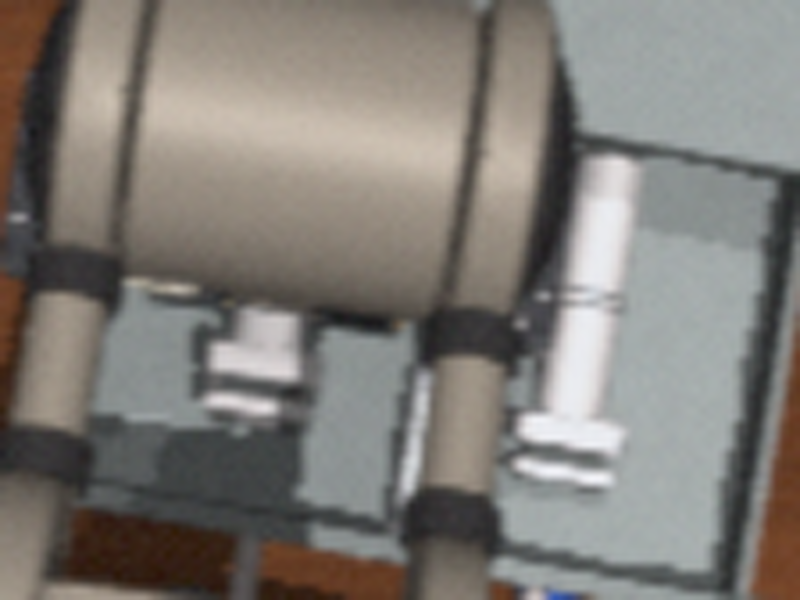

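```bash
python3 - <<'E'
from tri import *
print(tri((242/7.143+220,403/7.143+155),(469/6.667+200,324/6.667+110)))
E
```

```text
(array([-0.12086332,  0.06796987,  0.19725217]), np.float64(0.0008526687607821355))
```

The head has risen to about z = 0.195, roughly 15.5° of tilt, with the middle still near x = 0. I'll lower slightly off the edge, tighten the grip and draw it out slantwise.

Call:
send_rows([
  [[0, 0, 0], 0],
  [[0, 0.05, 0], 0],
  [[0, 0, 0], 0],
  [[0, -0.03, -0.12], 0],
  [[0, -0.06, -0.25], 0],
  [[0, -0.06, -0.25], 0],
  [[0, -0.06, -0.25], 0],
  [[0, -0.06, -0.25], 0],
  [[0, -0.06, -0.25], 0],
  [[0, -0.06, -0.25], 0],
  [[0, -0.06, -0.25], 0],
  [[0, -0.06, -0.25], 0],
  [[0, -0.06, -0.25], 0],
  [[0, -0.06, -0.25], 0],
  [[0, -0.06, -0.25], 0],
  [[0, 0, 0], 0],
], newtons=30)

```text
time_s: 14.02
eef_pos: [0.4389, 0.0173, 0.2056]
tcp_rot: [-1.145, 1.303, -1.303]
ft_force: [0.5, -0.6, -1.4]
finger_gap: 0.0269
```

```bash
python3 go.py;  python3 - <<'E'
from h import *
from plant import cams,robot
c=cams.camera("scene");crop(c,180,80,340,200,"s7.png")
c=cams.camera("top");crop(c,200,135,360,255,"t7.png")
E
```

```text
t 14.03 tcp unit [-0.2262  0.0606  0.2056] F [ 0.5 -0.6 -1.4] gap 0.0269 q [-0.14  0.21  1.78 -0.    1.16  1.56]
twist left deg 1.621414664644874 tooly [ 0.001 -0.    -1.   ]
s7.png scale 5.0
t7.png scale 5.0
```

View pics/s7.png

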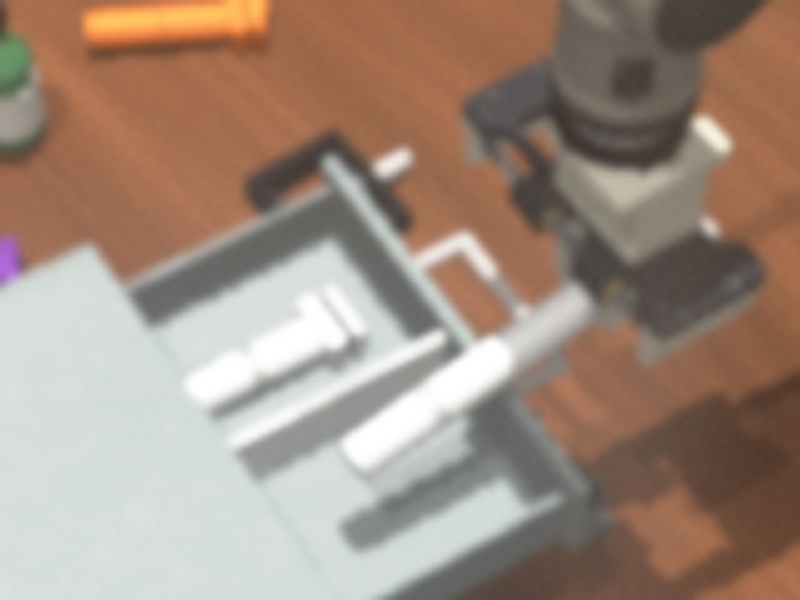

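View pics/t7.png

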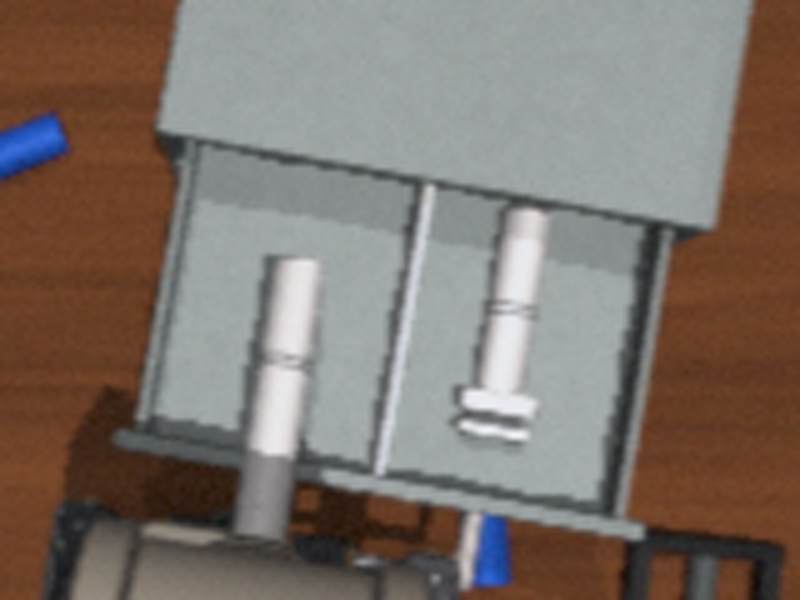

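The tail is clear of the unit (tail end at (293,258) in the top crop), and the short post is undisturbed in its lane. I'll lift.

Call:
send_rows([
  [[0, -0.2, 0], 0],
  [[0, -0.3, 0], 0],
  [[0, -0.3, 0], 0],
  [[0, -0.3, 0], 0],
  [[0, -0.3, 0], 0],
  [[0, -0.2, 0], 0],
  [[0, 0, 0], 0],
  [[0, 0, 0], 0],
])

```text
time_s: 15.12
eef_pos: [0.4395, 0.0172, 0.3005]
tcp_rot: [-1.146, 1.304, -1.303]
ft_force: [0.1, -0.6, -1.9]
finger_gap: 0.0266
```

```bash
python3 go.py;  python3 - <<'E'
from h import *
from plant import cams,robot
c=cams.camera("scene");crop(c,180,60,340,180,"s8.png")
c=cams.camera("top");crop(c,200,135,360,255,"t8.png")
E
```

```text
t 15.12 tcp unit [-0.2256  0.0605  0.3005] F [ 0.1 -0.6 -1.9] gap 0.0266 q [-0.14  0.13  1.6  -0.    1.41  1.56]
twist left deg 1.6141258021655744 tooly [-0.001  0.    -1.   ]
s8.png scale 5.0
t8.png scale 5.0
```

View pics/s8.png

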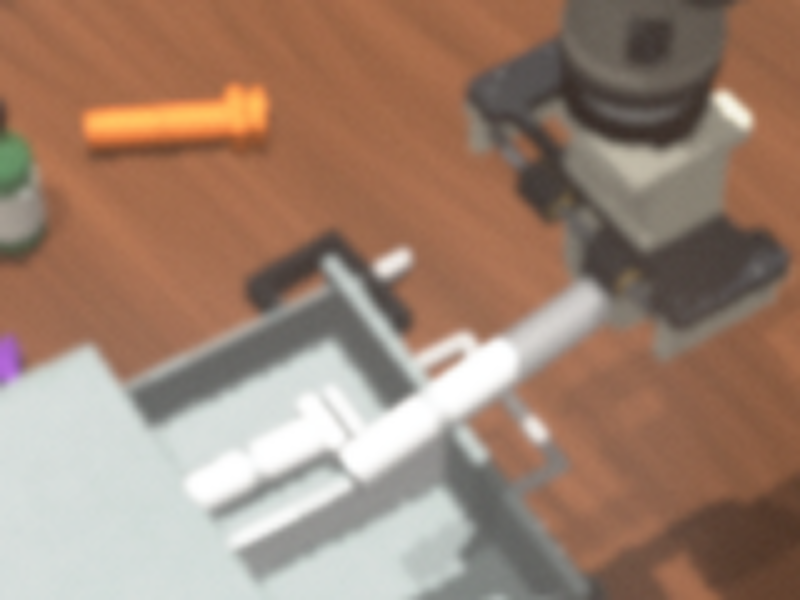

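View pics/t8.png

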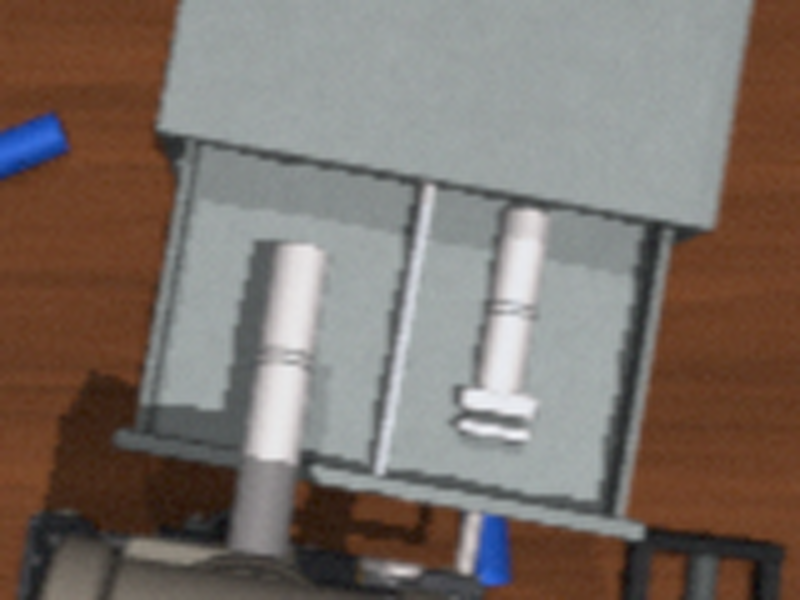

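```bash
python3 - <<'E'
from tri import *
f=lambda t,s:tri((t[0]/5+200,t[1]/5+135),(s[0]/5+180,s[1]/5+60))
a=f((284,357),(432,403));b=f((298,244),(362,462));print(a,b)
g=np.array([-.2256,.0605,.3092])
for p in(a[0],b[0]): d=p-g;print(np.linalg.norm(d),np.degrees(np.arcsin(-d[2]/np.linalg.norm(d))))
E
```

```text
(array([-0.10892545,  0.06292966,  0.2895368 ]), np.float64(0.0006966748726023552)) (array([-0.05692869,  0.06790566,  0.27989594]), np.float64(0.007764233538503012))
0.11834481474453021 9.564147753479745
0.17135805638806229 9.846589628204955
```

```bash
python3 - <<'E'
from tri import *
from plant import cams
B=cams.camera("scene");A=cams.camera("top")
g=np.array([-.2256,.0605,.3092]);r=.0135
for im,c,o in(("s",B,(180,60)),("t",A,(200,135))):
  big=cv2.resize(c["img"][o[1]:o[1]+120,o[0]:o[0]+160,::-1],None,fx=5,fy=5,interpolation=cv2.INTER_CUBIC)
  for th,col in((9,(0,0,255)),(14,(0,200,0)),(19,(255,0,0))):
    t=np.radians(th);yw=np.radians(1.8)
    ax=np.array([np.cos(t)*np.cos(yw),np.cos(t)*np.sin(yw),-np.sin(t)]);n=np.cross([0,0,1],ax);n/=np.linalg.norm(n);m=np.cross(ax,n)
    for L in(.174,):
      q=[proj(c,W(U,g+ax*L+r*(np.cos(a)*n+np.sin(a)*m))) for a in np.linspace(0,2*np.pi,40)]
      pts=np.int32([((x-o[0]+.5)*5,(y-o[1]+.5)*5) for x,y in q]);cv2.polylines(big,[pts],True,col,1)
  cv2.imwrite(f"pics/ov_{im}.png",big[200:500] if im=="s" else big[200:500])
E
cd pics; python3 -c "
import cv2,numpy as np
cv2.imwrite('ov.png',np.vstack([cv2.imread('ov_s.png'),cv2.imread('ov_t.png')]))"
```

```text
(no output)
```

View pics/ov.png

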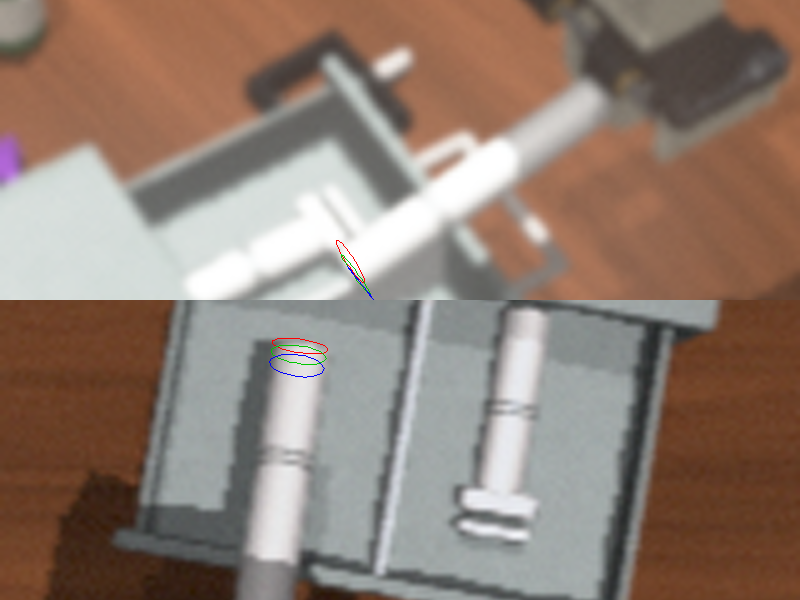

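The overlay puts the tilt at about 12–14°, inside the 20° limit. The middle is at about z = 0.30, the post is clear of everything, and the short post is in its lane. I'm handing in.

```bash
python3 go.py; python3 -c "
from plant import robot
s=robot.observe();print(abs(s['dq']).max());print(robot.hand_in())"
```

```text
t 15.32 tcp unit [-0.2256  0.0605  0.3006] F [-0.3  0.8 -1.8] gap 0.0265 q [-0.14  0.13  1.6  -0.    1.41  1.56]
twist left deg 1.6136771699529362 tooly [-0.001  0.    -1.   ]
0.0042258830711836125
the job is handed in; nothing more can be done
None
```

The job is handed in at 15.3 s; the simulator gives no verdict. The long post ended held still in the gripper, above the open drawer.

**What I did**
- I hooked the closed fingers behind the top handle and pulled the drawer out to its stop. The pull met about 16 N there.
- I picked the left-lane post as the long one, because its tube ran under the unit.
- I gripped it a little head-side of its balance point and lifted it until the top sheet's front edge tipped the tail down. The head reached about z = 0.195 with the middle still near the unit's face.
- I then drew it out slantwise over the drawer front and raised it.

**Last checks**
- **Post:** the middle is at about z = 0.30 and the gripper opening of 26.5 mm matches the tube. In the pictures it touches nothing else. The largest joint speed was 0.004 rad/s, so the arm was at rest.
- **Level:** it is not quite level, about 12–14° head up, against the limit of 20°. My separate readings disagreed somewhat: about 10° from points on the upper surface, 12–14° from overlaying the tube's outline, and 15.5° just before drawing it out.
- **Drawers:** the top drawer is still fully out with the short post in its lane. The bottom drawer was never touched.
- **Bystanders:** I did not measure their positions at the end. The arm's path did not come near them, and those in the last crops looked unmoved.

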